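Bolt the red-lidded crate shut

TASK

Two small plywood crates stand on the bench, each with an open barrel bolt on its lid. Bolt the crate with the red lid shut: lift the red bolt handle out of its notch, slide the bolt all the way over into the keeper, and drop the handle fully down into the other notch; then let go. Leave the blue crate's bolt as it is.

Things in the scene. Friction and masses are not known exactly. Their poses are not given: they have to be found in the camera images.
- red_knob (a point): Centre of the red knob (18 mm diameter, 24 mm long) on the 8 mm handle stem of the red-lidded crate's bolt. With the handle down it is 102 mm above the bench, 26 mm clear of the crate's robot-side face, free air below. Turns with the handle: y = rod axis, pointing the way the bolt slides shut (robot's left); x = from knob to rod, level and away from the robot when down
- red_bolt (a joint): Slide of the red-knobbed bolt, m: 0 open, 0.070 shut, firm stops at both. Starts at 0 to 0.010, handle down in the open notch. The handle fits into the open notch below 0.014, into the shut notch above 0.056; a hump between blocks it. Rubs with 1 to 2 N. Rod 12 mm thick, 102 mm above the bench, along the robot-side edge of the lid; guide straps rise 10 mm over its axis
- red_handle (a joint): Swing of the red handle about the rod, rad: 0 level, fully down in a notch, pointing from the crate to the robot; 1.3 (stop) nearly upright. Knob centre is 42 mm from the rod axis. Clears the hump above about 0.7 (knob 27 mm higher than when down). Falls back by its own weight (about 60 g)
- blue_knob (a point): Centre of the blue knob of an identical bolt on the blue-lidded crate, left or right of the red one; axes as for the red knob; to be left alone. Each crate is plywood, fixed to the bench, 120 mm deep, 188 mm wide, lid top 88 mm above the bench
Not all that is in view belongs to the job. What is shaped like the part that bears red_knob but green is not meant.

How it is judged:
On the way, in this order (a step that is already met when the one before it is completed fails the run):
1. the red handle is lifted out of its notch (value of joint red_handle above 0.6 rad), for 0.1 s.
2. the red bolt is slid over to the shut end (value of joint red_bolt above 0.055 m), for 0.1 s.
At the end, for the whole second after the job is handed in: The red bolt is shut (slid at least 53 of its 70 mm) with its handle down in the shut notch (within 0.17 rad, 10 degrees, of level), at rest (value of joint red_bolt above 0.053 m and value of joint red_handle below 0.17 rad and velocity of joint red_handle below 0.2 rad/s and velocity of joint red_bolt between -0.02 and 0.02 m/s); the robot touches nothing.
It fails at once if the blue bolt's knob is moved by more than 15 mm (distance of blue_knob from where it was at the start of the episode above 0.015 m).
It also fails if it takes over 32 s, if anything falls off the work surface, if the arm or the gripper's body presses on something with over 40 N, if the wrist force passes 120 N, or if a joint passes its speed limit or range.

ROBOT

A 6-joint arm with a two-finger parallel gripper is mounted at the origin on a cart in front of the work surface, level with it; the furniture and walls round the work are solid. World frame = base frame: x ahead of the robot, y to its left, z up, the work surface at z = 0. Lengths are in m, angles in rad, forces in N, time in s.
With the tool pointing down it reaches from about 0.25 to 0.775 m from the base axis. Payload 4 kg.
Tool frame: the origin (TCP) lies at the very end of the fingers, on their centre line; the grasp point (between the pads) lies 19 mm behind it; z points along the fingers, y is the line along which they close (so a half turn about z gives the same grasp; the last joint's range is limited). The gripper opens to 94 mm and grips with 3 to 60 N. Pads are 16 mm wide; open, the fingers measure 119 mm over their backs; the gripper's body (75 mm by 177 mm) begins 78 mm behind the grasp point.
Start: joints at [1.035, 0.087, 1.371, -0, 1.684, -0.103], TCP at [0.231, 0.499, 0.206] pointing down, gripper open.
Joint ranges: [-3.1, 3.1], [-0.76, 2.03], [0.27, 2.55], [-1.08, 4.22], [0.17, 2.65], [-2.57, 2.57]. Speed limits (rad/s): [2.79, 2.79, 3.14, 3.14, 3.14, 3.14].

INTERFACE

Orientations are given as [roll, pitch, yaw] about the fixed x, y, z axes, in that order (R = Rz(yaw) Ry(pitch) Rx(roll)).
In Python, from bench import robot gives the robot as it stands. The module is installed in compiled form; this text tells all that it offers.
- The arm moves only by the tool move_arm, never from a script. Its argument "deltas" is one flat list of numbers, 7 for each row, row after row: the turn, a rotation vector about the tool's x, y, z in rad, then the shift along the tool's x, y, z in cm, then the closure, from -1 (fully open) to 1 (shut). A call has 1 to 8 rows; each row is the pose to reach, as a shift and turn from the pose commanded when the call began, along the tool's axes at that moment; what a row does not reach only later rows make up. A row lasts 1/10 s, in which the tool goes at most 50 mm and 8.59 degrees, less where a joint would pass 70% of its speed; a pose out of reach is approached as far as the arm can. A call with a gripper value outside its range is refused whole. The fingers move at their own pace and stop on an object; the grip force is fixed at half the most. Time passes only in rows, so rows that repeat a pose let the fingers close. It gives the time, the measured TCP pose, the force, the opening and the grip force at its end, in the units of the state.
- robot.get_obs(): the state, without advancing time (a new reading comes with each control period).
- robot.snapshot(name): name is "scene" or "top" or "wrist"; returns a dict with "image" (420x560x3 uint8, red, green, blue), "depth" (420x560 float32, m along the optical axis (not along the pixel's ray), 0 where there is no reading), "fov_y" (degrees; the focal length in pixels is half the picture's height over the tangent of half this angle, whatever the lens; pixels are square), "cx", "cy" (the principal point, pixels), "origin" and "orientation" of the camera in the world; the wrist camera has in their place "T_tool_cam" (4x4, takes a point from camera to tool coordinates, whose origin is the TCP and whose axes are the flange's). Camera axes: x right, y up, looking along -z (the intrinsics and any distortion apply to the point x, -y, -z); pixel columns grow to the right and rows downward; lengths in m; the calibration is good to about 2 mm. The wrist camera is an equidistant fisheye: a pixel r from the principal point sees the ray r / f radians off the axis. A picture is of the moment at which its call begins: read the wrist's pose just before it.
- robot.close_job(): hands the job in; it is judged then, once.
The state is a dict: "time": time; "joint_positions": joint angles; "qvel": joint speeds; "joint_torque": joint torques, N m; "tool_pos": TCP position; "ee_rot": TCP orientation; "wrist_force": force on the tool from outside, world axes, zero at the start; "wrist_torque": the same for the moment, N m; "width": finger opening in m; "finger_force": force on a finger pad.
Only numpy, scipy, OpenCV 4.12 (cv2) and the standard library are available. Lean on these libraries where they do the work, as an engineer would, in place of code of your own. Each camera call takes 0.05 s, during which the arm holds its last target. There are 200 camera calls.

## Working session

There is one attempt and no reset: what is moved stays moved. The work goes in short steps, Python scripts to look and compute and a tool call to move; the robot and the scene stay as the last step left them, time stands still between calls to the robot, and variables do not carry over. Pictures are saved under pics/ and viewed, at most 10 in all, crops included, and the job is handed in when it is done.

Besides the shell and the picture viewer there is one more tool, called after "Call:" as name(argument=value, ...) on one line, values as JSON. move_arm: Moves the arm, as the interface text tells. Its arguments: {"type":"object","properties":{"deltas":{"type":"array","items":{"type":"number"}}},"required":["deltas"]}

```bash
mkdir -p pics
cat > h.py <<'E'
import numpy as np, cv2
from scipy.spatial.transform import Rotation as Ro
def Rot(o):
    o=np.array(o,float)
    if o.shape==(3,3): return o
    if o.size==4: return Ro.from_quat(o).as_matrix()
    return Ro.from_euler('xyz',o).as_matrix()
def cloud(s):
    im=s['image'];d=s['depth'];h,w=d.shape;f=h/2/np.tan(np.radians(s['fov_y'])/2)
    v,u=np.mgrid[:h,:w]
    P=np.stack([(u-s['cx'])/f*d,-(v-s['cy'])/f*d,-d],-1)
    return P@Rot(s['orientation']).T+np.array(s['origin'])
def save(n,im): cv2.imwrite('pics/'+n,im[...,::-1])
E
python3 - <<'E'
from h import *
from bench import robot
o=robot.get_obs();print(o)
for n in('top','scene'):
    s=robot.snapshot(n);save(n+'.png',s['image']);print(n,{k:v for k,v in s.items() if k not in('image','depth')})
    np.savez(n,**s)
E
```

```text
{'time': 0.0, 'joint_positions': array([ 1.03491712e+00,  8.79681595e-02,  1.37226604e+00, -3.33949476e-05,
        1.68361655e+00, -1.03100963e-01]), 'qvel': array([-0.00121696, -0.00140524, -0.00027091,  0.00080715, -0.00176858,
       -0.00120548]), 'joint_torque': array([-1.28935542e-03, -3.40179062e+01, -3.02426541e+01,  7.15931738e-02,
        3.30430933e-02, -1.49733710e-04]), 'tool_pos': array([0.23039285, 0.4987978 , 0.20429103]), 'ee_rot': array([-3.13934313e+00, -1.99384734e-04,  2.70881046e+00]), 'wrist_force': array([ 0.82950425,  0.21543318, -0.62528109]), 'wrist_torque': array([-0.02796852,  0.00649207,  0.02338774]), 'finger_force': 0.0, 'width': 0.09384793975423396}
top {'fov_y': 49.671722920094936, 'cx': 277.3802947438841, 'cy': 217.7922104775799, 'origin': array([0.4580459 , 0.36265215, 1.05768441]), 'orientation': array([ 0.03461728,  0.00313727, -1.54252294])}
scene {'fov_y': 57.81589366540139, 'cx': 281.00669885605316, 'cy': 204.07842230805974, 'origin': array([ 0.0599556 , -0.08432667,  0.62992031]), 'orientation': array([ 0.87164706, -0.00735842, -0.76228851])}
```

View pics/top.png

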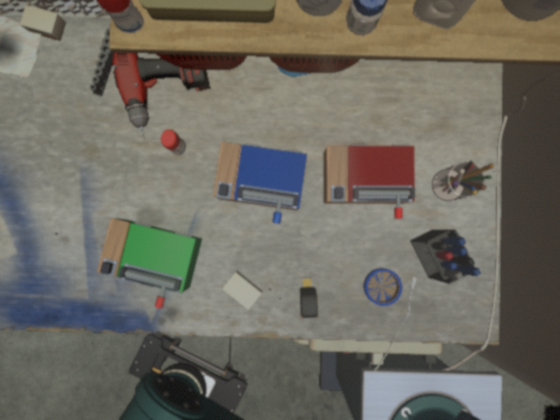

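View pics/scene.png

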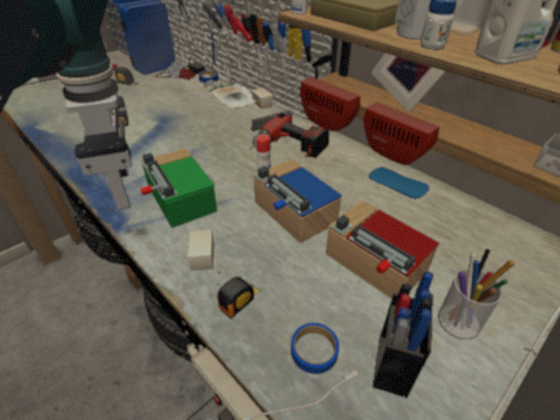

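Candidates with a red knob in the top view are the red-lidded crate at (398,212) and the green-lidded crate at (160,302), which is a decoy. The blue crate's knob is at (277,217). The one meant is (398,212), because its lid is red; in the scene view it is at (384,266). I'll measure it and check it in an enlarged crop.

```bash
cat > m.py <<'E'
from h import *
def ray(s,u,v):
    h=420;f=h/2/np.tan(np.radians(s['fov_y'])/2)
    d=Rot(s['orientation'])@np.array([(u-s['cx'])/f,-(v-s['cy'])/f,-1]);return np.array(s['origin']),d/np.linalg.norm(d)
def blobs(s,hue,roi):
    hsv=cv2.cvtColor(s['image'],cv2.COLOR_RGB2HSV);H,S,V=[hsv[...,i].astype(int) for i in range(3)]
    m=((abs((H-hue+90)%180-90)<8)&(S>150)&(V>120)).astype(np.uint8)
    a,b,c,d=roi;k=np.zeros_like(m);k[b:d,a:c]=m[b:d,a:c]
    n,l,st,ce=cv2.connectedComponentsWithStats(k);i=1+np.argmax(st[1:,4]);return ce[i],st[i],l==i
E
python3 - <<'E'
from m import *
t=dict(np.load('top.npz'));s=dict(np.load('scene.npz'))
for nm,hue,rt,rs in(('red',0,(385,203,412,222),(370,255,396,275)),('blue',112,(268,209,286,226),(270,196,290,212))):
    L=[]
    for c,r in((t,rt),(s,rs)):
        ce,st,m=blobs(c,hue,r);P=cloud(c);print(nm,ce,st,'depth pt',np.median(P[m],0).round(4))
        L.append(ray(c,*ce))
    A=sum(np.eye(3)-np.outer(d,d) for o,d in L);b=sum((np.eye(3)-np.outer(d,d))@o for o,d in L)
    X=np.linalg.solve(A,b);print('tri',X.round(4),'miss',[np.linalg.norm(np.cross(X-o,d)).round(4) for o,d in L])
    o,d=L[0];print('plane .102 top',(o+d*(.102-o[2])/d[2]).round(4))
    o,d=L[1];print('plane .102 scene',(o+d*(.102-o[2])/d[2]).round(4))
# red lid rectangle, top
P=cloud(t);hsv=cv2.cvtColor(t['image'],cv2.COLOR_RGB2HSV)
for nm,hue,roi in(('red',0,(315,135,425,225)),('blue',112,(210,135,312,212))):
    H=hsv[...,0].astype(int);m=((abs((H-hue+90)%180-90)<8)&(hsv[...,1]>110)&(abs(P[...,2]-.088)<.012))
    k=np.zeros_like(m);a,b,c,d=roi;k[b:d,a:c]=m[b:d,a:c]
    Q=P[k];print(nm,'lid z',np.median(Q[:,2]),cv2.boxPoints(cv2.minAreaRect((Q[:,:2]*1000).astype(np.float32))).round(0).tolist())
    z=(P[...,2]>.07)&(P[...,2]<.125);k=np.zeros_like(m);k[b:d,a:c]=z[b:d,a:c]
    Q=P[k];print('crate',cv2.boxPoints(cv2.minAreaRect((Q[:,:2]*1000).astype(np.float32))).round(0).tolist())
a=cv2.resize(t['image'][130:230,310:430],None,fx=4,fy=4,interpolation=2);b=cv2.resize(s['image'][195:300,320:445],(320,400*320//381*1),interpolation=2)
b=cv2.resize(s['image'][195:295,345:440],(380,400),interpolation=2)
save('crop.png',np.hstack([a[:400,:400],b]))
E
```

```text
red [398.30357143 212.60714286] [395 208   7  10  56] depth pt [0.508  0.1146 0.1099]
red [383.62765957 264.89361702] [377 260  13  11  94] depth pt [0.5094 0.1128 0.1082]
tri [0.509  0.1135 0.1073] miss [np.float64(0.0002), np.float64(0.0002)]
plane .102 top [0.5091 0.1123 0.102 ]
plane .102 scene [0.5138 0.1153 0.102 ]
blue [276.8  216.52] [275 214   5   7  25] depth pt [0.4944 0.3675 0.1102]
blue [279.78571429 202.85714286] [275 200  10   7  42] depth pt [0.492  0.3656 0.1092]
tri [0.4935 0.3679 0.1066] miss [np.float64(0.0), np.float64(0.0)]
plane .102 top [0.4937 0.3679 0.102 ]
plane .102 scene [0.4973 0.3719 0.102 ]
red lid z 0.08768385414978552 [[534.0, 216.0], [538.0, 75.0], [655.0, 79.0], [650.0, 220.0]]
crate [[494.0, 261.0], [499.0, 73.0], [659.0, 77.0], [654.0, 265.0]]
blue lid z 0.08767476223054682 [[515.0, 323.0], [630.0, 309.0], [647.0, 447.0], [532.0, 460.0]]
crate [[499.0, 322.0], [637.0, 306.0], [658.0, 493.0], [521.0, 509.0]]
```

View pics/crop.png

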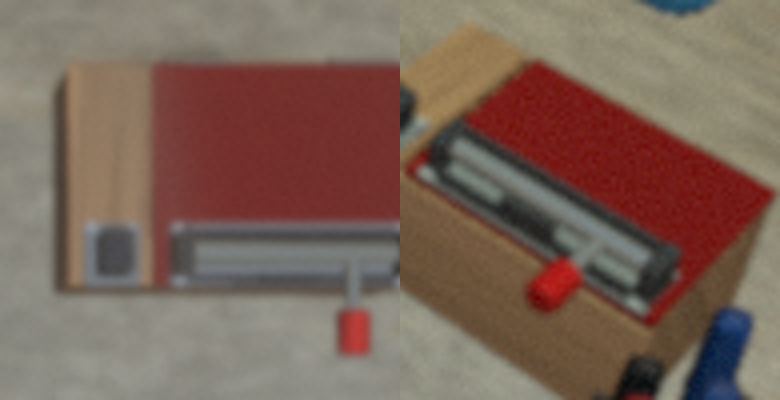

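The crop confirms a red lid and a knob at crop (354,332) on a handle in the right-hand (open) notch, with the keeper to the left. The knob is at about (0.511, 0.113, 0.102). It is 26 mm from the face (x≈0.537) and its height is right. Next I check obstacles along the route and compute the move.

```bash
cat >> m.py <<'E'
def delta(o,target,yaw):
    R=Ro.from_euler('xyz',o['ee_rot']);Rt=Ro.from_euler('xyz',[np.pi,0,yaw])
    return (R.inv()*Rt).as_rotvec().round(3),(R.inv().apply(np.array(target)-o['tool_pos'])*100).round(2)
E
python3 - <<'E'
from m import *
from bench import robot
t=dict(np.load('top.npz'));P=cloud(t);ok=t['depth']>0
def mx(x0,x1,y0,y1):
    k=ok&(P[...,0]>x0)&(P[...,0]<x1)&(P[...,1]>y0)&(P[...,1]<y1);q=P[k];return q[np.argmax(q[:,2])].round(3)
print('body zone',mx(.45,.60,.0,.3),'box',mx(.33,.48,-.06,.1),'route',mx(.25,.6,.1,.55),'shelf edge',[mx(x,x+.03,.0,.3) for x in(.62,.66,.70,.74,.78,.82)])
k=ok&(P[...,0]>.3)&(P[...,0]<.5)&(P[...,1]<.1)&(P[...,1]>-.1)&(P[...,2]>.04);print('box extents',P[k].min(0),P[k].max(0))
o=robot.get_obs()
for z in(.25,):print(delta(o,[.511,.1135,z],np.pi+.03))
print('up',delta(o,[*o['tool_pos'][:2],.26],o['ee_rot'][2]))
E
```

```text
body zone [0.452 0.02  0.213] box [0.452 0.02  0.213] route [0.275 0.471 0.601] shelf edge [array([0.627, 0.154, 0.094]), array([0.675, 0.247, 0.006]), array([0.728, 0.29 , 0.403]), array([0.761, 0.134, 0.49 ]), array([0.78 , 0.013, 0.46 ]), array([0.841, 0.211, 0.006])]
box extents [ 0.36565614 -0.02773543  0.04031244] [0.47805762 0.05982266 0.21332925]
(array([-0.002, -0.001, -0.463]), array([-41.63, -23.23,  -4.52]))
up (array([-0.002, -0.   ,  0.   ]), array([ 0.  , -0.01, -5.56]))
```

Run:
```python
from m import *
from bench import robot
for n in('top','scene'):
    t=dict(np.load(n+'.npz'));P=cloud(t);ok=t['depth']>0
    print(n)
    for zl in(.12,.15,.17,.19):
        k=ok&(P[...,0]>.3)&(P[...,0]<.53)&(P[...,1]<.1)&(P[...,1]>-.15)&(P[...,2]>zl)&(P[...,2]<.3);q=P[k]
        if len(q):print(zl,len(q),'x',np.percentile(q[:,0],[1,50,99]).round(3),'y',np.percentile(q[:,1],[1,50,99]).round(3),q[:,2].max().round(3), 'x>.46 ymax',q[q[:,0]>.455][:,1].max(initial=-9).round(3))
s=robot.snapshot('wrist');print(s['T_tool_cam'].round(3),s['fov_y'])
```

```text
top
0.12 1352 x [0.371 0.424 0.475] y [-0.016  0.016  0.053] 0.213 x>.46 ymax 0.055
0.15 916 x [0.382 0.422 0.463] y [-0.013  0.016  0.048] 0.213 x>.46 ymax 0.029
0.17 550 x [0.384 0.424 0.463] y [-0.013  0.012  0.044] 0.213 x>.46 ymax 0.029
0.19 265 x [0.391 0.422 0.463] y [-0.014  0.006  0.028] 0.213 x>.46 ymax 0.029
scene
0.12 2536 x [0.37  0.405 0.467] y [-0.033  0.006  0.05 ] 0.21 x>.46 ymax 0.059
0.15 1588 x [0.38  0.411 0.457] y [-0.018  0.012  0.046] 0.21 x>.46 ymax 0.03
0.17 951 x [0.384 0.417 0.458] y [-0.017  0.007  0.043] 0.21 x>.46 ymax 0.03
0.19 484 x [0.39  0.417 0.459] y [-0.017  0.003  0.027] 0.21 x>.46 ymax 0.029
[[-0.     0.973  0.231  0.067]
 [ 1.    -0.     0.    -0.   ]
 [ 0.     0.231 -0.973 -0.179]
 [ 0.     0.     0.     1.   ]] 65.70646984690485
```

```bash
cat >> m.py <<'E'
def Rt(a,yaw=np.pi+.03):
    return Ro.from_euler('z',.03)*Ro.from_euler('y',a)*Ro.from_euler('xyz',[np.pi,0,np.pi])
def dl(o,grasp,a,back=.014):
    R=Ro.from_euler('xyz',o['ee_rot']);T=Rt(a);p=np.array(grasp)+back*T.as_matrix()[:,2]
    return (R.inv()*T).as_rotvec().round(3).tolist(),(R.inv().apply(p-o['tool_pos'])*100).round(2).tolist()
E
python3 - <<'E'
from m import *
from bench import robot
o=robot.get_obs();print(Rt(.26).as_matrix().round(2),dl(o,[.511,.1135,.22],.26))
E
```

```text
[[-0.97 -0.03 -0.26]
 [-0.03  1.   -0.01]
 [ 0.26  0.   -0.97]] ([0.059, 0.255, -0.46], [-41.31, -23.38, -0.16])
```

Call:
move_arm(deltas=[0, 0, -0.1, -4, -2, -4, -1, 0, 0, -0.2, -9, -5, -4, -1, 0, 0, -0.3, -14, -8, -4, -1, 0, 0, -0.4, -19, -11, -4, -1, 0, 0, -0.46, -24, -14, -4, -1, 0.03, 0.1, -0.46, -29, -17, -4, -1, 0.05, 0.18, -0.46, -34, -20, -4, -1, 0.06, 0.255, -0.46, -38, -22, -3, -1])

```text
time: 0.95
tool_pos: [0.4534, 0.1809, 0.2415]
ee_rot: [3.14, -0.26, -3.111]
wrist_force: [1.6, 1.9, 0.5]
width: 0.094
finger_force: 0.0
```

```bash
cat >> m.py <<'E'
def wray(s,o,u,v):
    f=210/np.tan(np.radians(s['fov_y'])/2);x,y=u-s['cx'],v-s['cy'];r=np.hypot(x,y);th=r/f
    d=np.array([np.sin(th)*x/r,-np.sin(th)*y/r,-np.cos(th)])
    R=Ro.from_euler('xyz',o['ee_rot']).as_matrix();T=s['T_tool_cam']
    return R@T[:3,3]+o['tool_pos'],R@T[:3,:3]@d
E
python3 - <<'E'
from m import *
from bench import robot
o=robot.get_obs();s=robot.snapshot('wrist');save('w1.png',s['image'])
hsv=cv2.cvtColor(s['image'],cv2.COLOR_RGB2HSV);H,S,V=[hsv[...,i].astype(int) for i in range(3)]
m=((abs((H+90)%180-90)<8)&(S>150)&(V>120)).astype(np.uint8)
n,l,st,ce=cv2.connectedComponentsWithStats(m)
for i in range(1,n):
    if st[i,4]>60:
        c,d=wray(s,o,*ce[i]);print(st[i],ce[i].round(1),(c+d*(.102-c[2])/d[2]).round(4))
print(dl(o,[.511,.1135,.19],.26))
E
```

```text
[106 192  13  15 124] [111.7 199.3] [ 0.4232 -0.0091  0.102 ]
[207 276  16  20 298] [214.7 285.6] [0.5102 0.1135 0.102 ]
[ 187  329  124   38 3174] [246.3 349.9] [0.5811 0.1474 0.102 ]
([0.002, -0.0, 0.0], [-6.69, -6.92, 4.93])
```

View pics/w1.png

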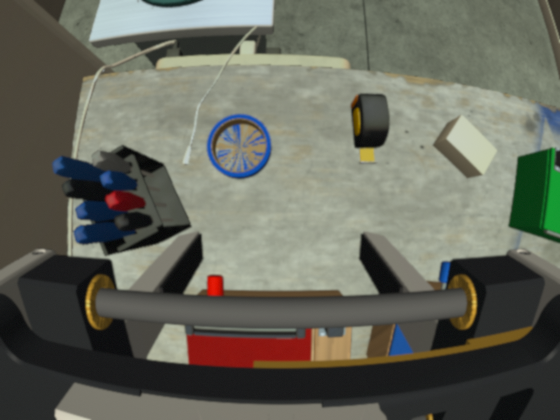

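The wrist view shows the red knob at (215,286), giving (0.510, 0.1135), which agrees with the earlier measurement. Moving above it.

Call:
move_arm(deltas=[0, 0, 0, -2.5, -2.5, 1, -1, 0, 0, 0, -5, -5, 3, -1, 0, 0, 0, -6.7, -6.9, 4.9, -1, 0, 0, 0, -6.7, -6.9, 4.9, -1, 0, 0, 0, -6.7, -6.9, 4.9, -1])

```text
time: 1.5
tool_pos: [0.506, 0.1154, 0.1755]
ee_rot: [3.141, -0.262, -3.112]
wrist_force: [0.7, -0.0, 0.8]
width: 0.094
finger_force: 0.0
```

Run:
```python
from m import *
from bench import robot
o=robot.get_obs();print(o['tool_pos'],o['ee_rot']);print(dl(o,[.511,.1135,.102],.26))
```

```text
[0.50603705 0.11538109 0.17552575] [ 3.14101379 -0.26186333 -3.1122664 ]
([0.001, -0.002, -0.001], [-2.38, -0.21, 8.37])
```

Call:
move_arm(deltas=[0, 0, 0, -0.8, -0.2, 2.8, -1, 0, 0, 0, -1.6, -0.2, 5.6, -1, 0, 0, 0, -2.4, -0.2, 8.4, -1, 0, 0, 0, -2.4, -0.2, 8.4, -1, 0, 0, 0, -2.4, -0.2, 8.4, 0])

```text
time: 2.0
tool_pos: [0.5084, 0.1143, 0.0903]
ee_rot: [3.141, -0.258, -3.11]
wrist_force: [0.3, -1.0, 0.3]
width: 0.0891
finger_force: 0.0
```

Call:
move_arm(deltas=[0, 0, 0, 0, 0, 0, 0.6, 0, 0, 0, 0, 0, 0, 0.6, 0, 0, 0, 0, 0, 0, 0.6, 0, 0, 0, 0, 0, 0, 1, 0, 0, 0, 0, 0, 0, 1, 0, 0, 0, 0, 0, 0, 1])

```text
time: 2.6
tool_pos: [0.5084, 0.1132, 0.0888]
ee_rot: [3.141, -0.26, -3.112]
wrist_force: [0.0, 1.0, -0.2]
width: 0.0415
finger_force: 0.0
```

Run:
```python
from m import *
from bench import robot
o=robot.get_obs();print(o['tool_pos'],o['ee_rot'],o['wrist_force'],o['width'])
k=o['tool_pos']-.014*Ro.from_euler('xyz',o['ee_rot']).as_matrix()[:,2];print('grasp',k)
R=Ro.from_euler('z',.03)
for th in(.2,.4,.6,.8,.95,1.05):
    p=np.array([.511,k[1],.102])+R.apply([.042*(1-np.cos(th)),0,.042*np.sin(th)])
    print(th,dl(o,p,.26)[1])
```

```text
[0.50835038 0.11315413 0.08875973] [ 3.14141949 -0.25961752 -3.11189552] [ 0.00135994  0.95585651 -0.1952165 ] 0.04150337368271056
grasp [0.51194282 0.11325842 0.10229057]
0.2 [0.22, 0.0, -0.78]
0.4 [0.18, 0.0, -1.61]
0.6 [-0.02, 0.0, -2.43]
0.8 [-0.37, 0.0, -3.19]
0.95 [-0.74, 0.0, -3.7]
1.05 [-1.02, 0.0, -4.01]
```

Fingers are still closing; I let them finish.

Call:
move_arm(deltas=[0, 0, 0, 0, 0, 0, 1, 0, 0, 0, 0, 0, 0, 1, 0, 0, 0, 0, 0, 0, 1, 0, 0, 0, 0, 0, 0, 1, 0, 0, 0, 0, 0, 0, 1])

```text
time: 3.1
tool_pos: [0.5083, 0.1133, 0.0886]
ee_rot: [3.141, -0.26, -3.112]
wrist_force: [0.2, 0.4, -1.2]
width: 0.0169
finger_force: 30.0
```

Call:
move_arm(deltas=[0, 0, 0, 0.12, 0, -0.4, 1, 0, 0, 0, 0.15, 0, -0.8, 1, 0, 0, 0, 0.15, 0, -1.2, 1, 0, 0, 0, 0.1, 0, -1.6, 1, 0, 0, 0, 0, 0, -2.0, 1, 0, 0, 0, -0.1, 0, -2.4, 1, 0, 0, 0, -0.1, 0, -2.4, 1])

```text
time: 3.8
tool_pos: [0.5152, 0.1135, 0.1123]
ee_rot: [3.141, -0.26, -3.112]
wrist_force: [-3.5, 1.5, -2.1]
width: 0.0169
finger_force: 30.0
```

Call:
move_arm(deltas=[0, 0, 0, -0.17, 0, -0.4, 1, 0, 0, 0, -0.35, 0, -0.75, 1, 0, 0, 0, -0.55, 0, -1.05, 1, 0, 0, 0, -0.72, 0, -1.3, 1, 0, 0, 0, -0.72, 0, -1.3, 1])

```text
time: 4.3
tool_pos: [0.5263, 0.1138, 0.1229]
ee_rot: [3.141, -0.259, -3.112]
wrist_force: [-2.8, 1.5, -2.1]
width: 0.0175
finger_force: 30.0
```

Run:
```python
from m import *
from bench import robot
s=robot.snapshot('scene');save('s2.png',cv2.resize(s['image'][150:300,270:470],None,fx=4,fy=4,interpolation=2))
```

```text
(no output)
```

View pics/s2.png

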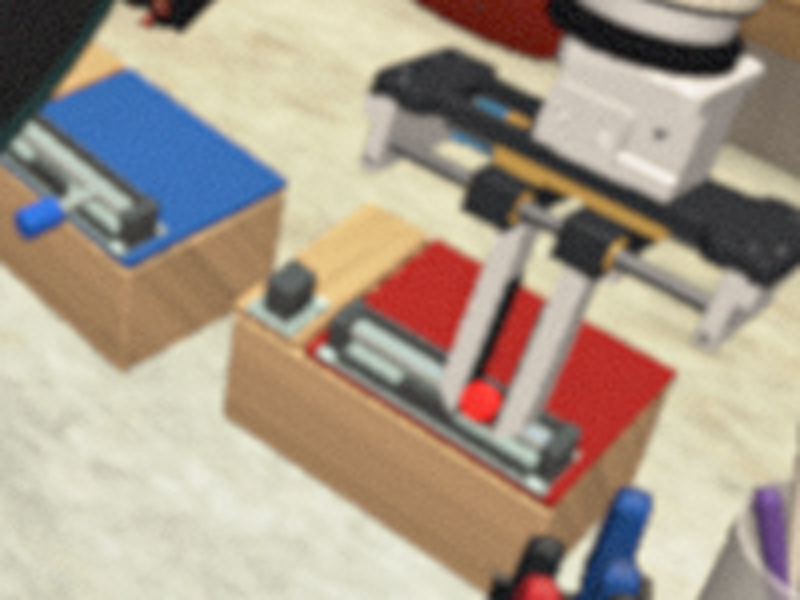

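The handle is up, with the knob held at crop (480,400). Sliding.

Call:
move_arm(deltas=[0, 0, 0, 0, 0.8, 0, 1, 0, 0, 0, 0, 1.6, 0, 1, 0, 0, 0, 0, 2.4, 0, 1, 0, 0, 0, 0, 3.2, 0, 1, 0, 0, 0, 0, 4.0, 0, 1, 0, 0, 0, 0, 4.8, 0, 1, 0, 0, 0, 0, 5.4, 0, 1, 0, 0, 0, 0, 5.4, 0, 1])

```text
time: 5.15
tool_pos: [0.5242, 0.1693, 0.1224]
ee_rot: [3.139, -0.259, -3.11]
wrist_force: [-1.8, 0.5, 0.4]
width: 0.0174
finger_force: 30.0
```

Call:
move_arm(deltas=[0, 0, 0, 0, 0.3, 0, 1, 0, 0, 0, 0, 0.6, 0, 1, 0, 0, 0, 0, 0.8, 0, 1, 0, 0, 0, 0, 0.8, 0, 1, 0, 0, 0, 0, 0.8, 0, 1])

```text
time: 5.65
tool_pos: [0.524, 0.1759, 0.1224]
ee_rot: [3.141, -0.259, -3.112]
wrist_force: [-1.7, 0.2, -0.6]
width: 0.0172
finger_force: 30.0
```

Call:
move_arm(deltas=[0, 0, 0, 0, 0.2, 0, 1, 0, 0, 0, 0, 0.4, 0, 1, 0, 0, 0, 0, 0.4, 0, 1, 0, 0, 0, 0, 0.4, 0, 1])

```text
time: 6.05
tool_pos: [0.5239, 0.1799, 0.1224]
ee_rot: [3.141, -0.259, -3.112]
wrist_force: [-2.4, 0.1, -1.6]
width: 0.0169
finger_force: 30.0
```

Run:
```python
from m import *
from bench import robot
o=robot.get_obs();print(o['tool_pos'],o['ee_rot'],o['wrist_force'])
s=robot.snapshot('scene');save('s3.png',cv2.resize(s['image'][150:300,270:470],None,fx=4,fy=4,interpolation=2))
```

```text
[0.5238677  0.17991572 0.12237829] [ 3.141116   -0.25933239 -3.1115363 ] [-2.39033427  0.07843645 -1.60046308]
```

View pics/s3.png

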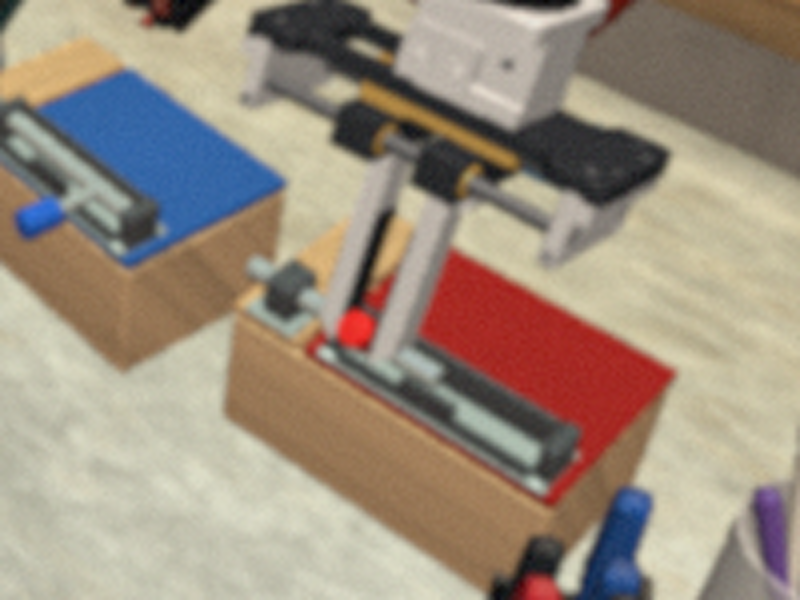

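The rod passes through the keeper at crop (290,285), with the knob at (355,328). Lowering along the arc.

Call:
move_arm(deltas=[0, 0, 0, 0.37, 0, 0.55, 1, 0, 0, 0, 0.72, 0, 1.3, 1, 0, 0, 0, 0.82, 0, 1.75, 1, 0, 0, 0, 0.88, 0, 2.2, 1, 0, 0, 0, 0.9, 0, 2.65, 1, 0, 0, 0, 0.87, 0, 3.15, 1, 0, 0, 0, 0.8, 0, 3.65, 1, 0, 0, 0, 0.8, 0, 3.65, 1])

```text
time: 6.9
tool_pos: [0.5066, 0.1794, 0.0897]
ee_rot: [3.141, -0.26, -3.111]
wrist_force: [0.8, 0.4, 6.2]
width: 0.0169
finger_force: 30.0
```

Call:
move_arm(deltas=[0, 0, 0, 0, 0, 0, 0.3, 0, 0, 0, 0, 0, 0, 0, 0, 0, 0, 0, 0, 0, -0.3, 0, 0, 0, 0, 0, 0, -0.3, 0, 0, 0, 0, 0, 0, -0.3, 0, 0, 0, 0, 0, 0, -0.3])

```text
time: 7.5
tool_pos: [0.5065, 0.1791, 0.0889]
ee_rot: [3.142, -0.26, -3.112]
wrist_force: [-0.4, 0.4, -0.5]
width: 0.0604
finger_force: 0.0
```

Call:
move_arm(deltas=[0, 0, 0, 0.5, 0, -2, -0.3, 0, 0, 0, 1, 0, -4, -0.3, 0, 0, 0, 2, 0, -8, -0.3, 0, 0, 0, 3, 0, -12, -0.3, 0, 0, 0, 3, 0, -12, -0.3, 0, 0, 0, 3, 0, -12, -0.3])

```text
time: 8.1
tool_pos: [0.5092, 0.1794, 0.214]
ee_rot: [3.141, -0.256, -3.112]
wrist_force: [0.6, -0.5, -0.4]
width: 0.061
finger_force: 0.0
```

Run:
```python
from m import *
from bench import robot
o=robot.get_obs();print(o['tool_pos'],o['wrist_force'],o['width'])
s=robot.snapshot('scene');save('s4.png',cv2.resize(s['image'][150:300,270:470],None,fx=4,fy=4,interpolation=2))
P=cloud(s);ce,st,m=blobs(s,0,(320,200,400,275));c,d=ray(s,*ce);print(ce,st,np.median(P[m],0),c+d*(.102-c[2])/d[2])
```

```text
[0.50917383 0.17935795 0.21401572] [ 0.5577587  -0.48456889 -0.41443096] 0.061020776522309826
[384.03506494 227.30519481] [361 213  39  35 770] [0.6114758  0.18045292 0.08697244] [0.59763926 0.17226986 0.102     ]
```

View pics/s4.png

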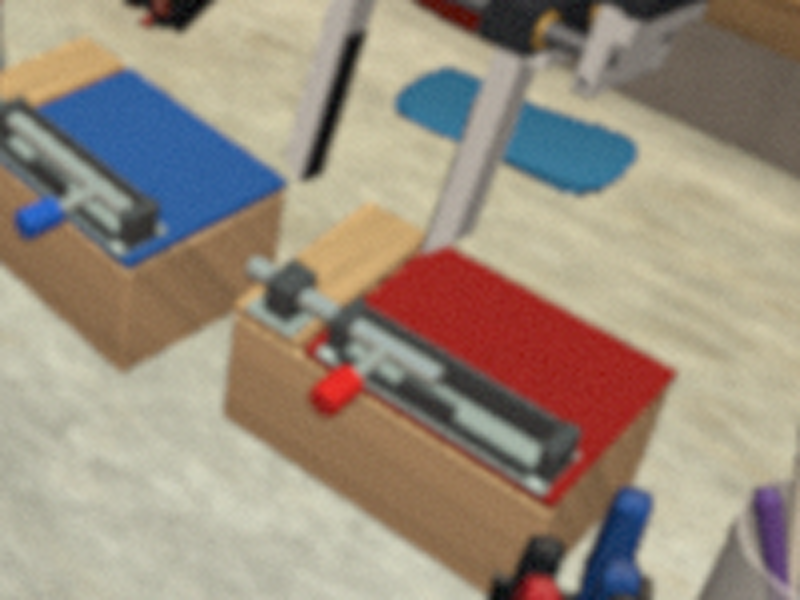

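The red knob is down at crop (338,390) in the left (shut) notch, the rod is through the keeper, and the gripper is clear. I'll check the knob's height numerically, then hand in.

Run:
```python
from m import *
from bench import robot
s=robot.snapshot('scene');P=cloud(s);ce,st,m=blobs(s,0,(345,238,362,258));c,d=ray(s,*ce);k=np.median(P[m],0);q=c+d*(.102-c[2])/d[2]
print(ce,st,k,q)   # before: depth pt (.5094,.1128,.1082), plane pt (.5138,.1153)
if abs(k[2]-.108)<.004 and abs(q[0]-.5117)<.005 and q[1]>.172: print('closing',robot.close_job())
```

```text
[353.43103448 247.25862069] [347 241  14  13 116] [0.50457934 0.17778695 0.10726867] [0.50870865 0.18033646 0.102     ]
the job is handed in; nothing more can be done
closing None
```

The red bolt is slid about 65 mm into the keeper, its handle is down in the shut notch and released, and the job is handed in; I left the blue bolt alone.

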